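# Put the sound loaf tin away in the baker's box

## Robot

A 7-joint arm with a two-finger parallel gripper is mounted at the origin on a cart in front of the work surface, level with it; the furniture and walls round the work are solid. World frame = base frame: x ahead of the robot, y to its left, z up, the work surface at z = 0. Lengths are in m, angles in rad, forces in N, time in s.
With the tool pointing down it reaches from about 0.425 to 0.875 m from the base axis. Payload 4.7 kg.
Tool frame: the origin (TCP) lies at the very end of the fingers, on their centre line; the grasp point (between the pads) lies 19 mm behind it (hold_point_z is the distance from the TCP to the grasp point, in m); z points along the fingers, y is the line along which they close (so a half turn about z gives the same grasp; the last joint's range is limited). The gripper opens to 87 mm and grips with 3 to 60 N. Pads are 19 mm wide; open, the fingers measure 117 mm over their backs; the gripper's body (75 mm by 190 mm) begins 51 mm behind the grasp point.
Start: joints at [-1.288, 0.321, -0.07, 1.45, 0.023, 1.371, -0.057], TCP at [0.173, 0.627, 0.223] pointing down, gripper open.
Joint ranges: [-2.86, 2.86], [-0.3, 2.09], [-1.38, 1.24], [0.06, 2.45], [-1.56, 4.7], [0.09, 2.05], [-2.69, 2.69]. Speed limits (rad/s): [2.57, 2.57, 3.14, 3.14, 3.14, 3.14, 3.14].

## Interface

Orientations are given as a 3x3 rotation matrix whose columns are the frame's x, y, z axes.
In Python, from workcell import * gives the robot as it stands.
- The arm moves only by the tool play_rows, never from a script. Its argument "steps" is a list of rows, each a list of 2 entries, a list of its own where there are three numbers: the shift along the tool's x, y, z in m, then the turn, a rotation vector about the tool's x, y, z in rad. A call has 1 to 20 rows; each row shifts and turns the commanded pose from where the row before left it, along the tool's axes as they then stand; what a row does not reach is not made up. A row lasts 1/12 s, in which the tool goes at most 41.7 mm and 7.16 degrees, less where a joint would pass 70% of its speed; a pose out of reach is approached as far as the arm can. A call is refused whole if a number of a shift passes 0.0417 or a number of a turn 0.125, either way. A call with a gripper value outside its range is refused whole. "jaw" is the closure, from 0 (fully open) to 1 (shut), set as the call begins (left out, the last holds). The fingers move at their own pace and stop on an object; "squeeze" is the grip in N (left out, the last holds). Time passes only in rows, so rows that do not move let the fingers close. It gives the time, the measured TCP pose, the force, the opening and the grip force at its end, in the units of the state.
- observe(): the state, without advancing time (a new reading comes with each control period).
- get_image(name): name is "side" or "top" or "wrist"; returns a dict with "color" (384x512x3 uint8, red, green, blue), "fx", "fy", "cx", "cy" (pixels), "position" and "attitude" of the camera in the world. Camera axes: x right, y down, z forward; pixel columns grow to the right and rows downward; lengths in m; the calibration is good to about 2 mm. A picture is of the moment at which its call begins. There is no depth.
- sign_off(): hands the job in; it is judged then, once.
The state is a dict: "time_s": time; "joint_pos": joint angles; "qd": joint speeds; "joint_torque": joint torques, N m; "position": TCP position; "eef_rot": TCP orientation; "contact_force": force on the tool from outside, world axes, zero at the start; "moment": the same for the moment, N m; "gripper_width": opening from 0.0 (shut) to 1.0 (fully open); "grasp_force": force on a finger pad.
Only numpy, scipy, OpenCV 4.12 (cv2) and the standard library are available. Lean on these libraries where they do the work, as an engineer would, in place of code of your own. Each camera call takes 0.05 s, during which the arm holds its last target. There are 200 camera calls.

## Task

Of the three mini loaf tins on the worktop only one is sound and stands steady; the other two are bent and rock when pressed. Press each tin, where it stands, down on its rim at a short end to feel which one is sound, lay that one flat in the compartment under the top tray of the baker's box, which swings up and aside, and lower the tray gently until it is fully shut. Leave the bent tins standing where they are, and do not disturb the other things.

Things in the scene. Friction and masses are not known exactly. Their poses are not given: they have to be found in the camera images.
- tin_a_mid (a point): centre, 19 mm above its underside, of one of three silvery mini loaf tins that look alike and may stand in any order: open at the top, 112 mm along x, 60 mm wide along y over the rim, 38 mm high, z up, 0.15 to 0.3 kg, walls 2.5 mm. The rim is a 5 mm bead, at the two short ends a flat lip 9 mm wide, 48 to 57 mm from the centre. Grip from above across the 60 mm width
- tin_b_mid (a point): the same for another tin. The sound tin, whichever it is, rests on its whole flat base and does not give. A bent one also stands level by itself, on the middle 20 mm of its length, but when pressed down on the rim at a short end (1 N is enough) that end sinks 3.5 mm and the tin tilts 4.5 degrees about its y; let go, it comes level again
- tin_c_mid (a point): the same for another tin. Press at the middle of the lip at a short end, with the fingers shut; 3 to 6 N is plenty. Pressing the middle of a long side does not show whether a tin is bent
- baker_box: sage-green steel box, fixed, 138 mm along its x, 148 mm along its y; origin at the centre of its underside, z up. Wall tops (rolled edge) at z = 55 mm. The cream top tray (138 x 144 mm, 28 mm deep, 0.35 kg with its arms; small nozzles and cutters are fixed in it, none above its rim) covers it while shut
- compartment (a point): middle of the compartment, level with the tops of its two ribs, 12 mm above the worktop; axes as the box. Inside 130 mm along x, 140 mm along y. The ribs (8 mm wide, 5 mm high, along x at y = +-42 mm) carry the tin; floor 5 mm lower. Lay the tin with its long side along y: 35 mm is left for a finger either side along x. Laid along x there is no room
- tray_handle (a point): centre of the tray's handle: a wooden bar 13 mm thick along the box's x (free length 120 mm, steel straps at its ends), 116 mm above the worktop while the tray is shut, 62 mm above the tray's underside. Grip it from above with the fingers closing along the box's y; it moves with the tray and stays level
- tray_arm (a joint): arm angle t, rad: 0 tray shut, 2.27 fully aside. Two pairs of 82 mm arms keep the tray level; it shifts in the box frame by y = 0.082*(cos 0.436 - cos(0.436+t)), z = 0.082*(sin(0.436+t) - sin 0.436) m: up 47 mm, over the top at t = 1.13, then down on the box's +y side, 149 mm aside at its first height. Past the top it stays open by its weight; before it, it falls shut
- kitchen_timer: a red and white kitchen timer, 64 x 59 mm, in front of the upright panel behind the worktop, whose face stands at x = 0.64 m over the whole width (keep the wrist clear of it when swinging across), a bystander; origin at the centre of its underside as built
- lemon: a lemon, a bystander; origin at the centre of its underside as built
- spice_2: a spice jar with a dark cap, 45 x 105 mm, a bystander; origin at the centre of its underside as built
- spice_3: another such spice jar, a bystander; origin at the centre of its underside as built
Things that resemble listed ones, but are neither listed nor needed, are in the scene too. What is shaped like the part that bears tin_b_mid but pink is not meant.

How it is judged:
On the way, in this order (a step that is already met when the one before it is completed fails the run):
1. a tin that stands on the worktop is pressed down on its rim and rocks (tilts over 0.04 rad under the finger) (((contact force between tin_a and the fingers above 0.3 N and z of the grasp point in the frame of tin_a_mid above 0.031 m and height (world z) of tin_a_mid below 0.026 m and angle between tin_a_mid's own z axis and vertical between 0.04 and 0.2 rad) or (contact force between tin_b and the fingers above 0.3 N and z of the grasp point in the frame of tin_b_mid above 0.031 m and height (world z) of tin_b_mid below 0.026 m and angle between tin_b_mid's own z axis and vertical between 0.04 and 0.2 rad) or (contact force between tin_c and the fingers above 0.3 N and z of the grasp point in the frame of tin_c_mid above 0.031 m and height (world z) of tin_c_mid below 0.026 m and angle between tin_c_mid's own z axis and vertical between 0.04 and 0.2 rad))), for 0.05 s.
2. a sound tin lies on the compartment's two ribs, flat, while the tray is still swung aside (((x of tin_a_mid in the frame of compartment between -0.05 and 0.05 m and y of tin_a_mid in the frame of compartment between -0.04 and 0.04 m and z of tin_a_mid in the frame of compartment between 0.0176 and 0.022 m and angle between tin_a_mid's own z axis and vertical below 0.035 rad and value of joint tray_arm above 1.13 rad) or (x of tin_b_mid in the frame of compartment between -0.05 and 0.05 m and y of tin_b_mid in the frame of compartment between -0.04 and 0.04 m and z of tin_b_mid in the frame of compartment between 0.0176 and 0.022 m and angle between tin_b_mid's own z axis and vertical below 0.035 rad and value of joint tray_arm above 1.13 rad) or (x of tin_c_mid in the frame of compartment between -0.05 and 0.05 m and y of tin_c_mid in the frame of compartment between -0.04 and 0.04 m and z of tin_c_mid in the frame of compartment between 0.0176 and 0.022 m and angle between tin_c_mid's own z axis and vertical below 0.035 rad and value of joint tray_arm above 1.13 rad))), for 0.1 s.
At the end, for the whole second after the job is handed in: The sound tin lies at rest and flat (within 2 degrees) on both ribs of the compartment (a bent one sinks 2.5 mm between them and does not count); the tray is fully shut over it (arm angle under 0.04 rad); the other two tins stand upright on the worktop within 50 mm of where they were (value of joint tray_arm below 0.04 rad and ((x of tin_a_mid in the frame of compartment between -0.05 and 0.05 m and y of tin_a_mid in the frame of compartment between -0.04 and 0.04 m and z of tin_a_mid in the frame of compartment between 0.0176 and 0.022 m and angle between tin_a_mid's own z axis and vertical below 0.035 rad and linear speed of tin_a below 0.02 m/s and distance of each of tin_b_mid, tin_c_mid from where it was at the start of the episode below 0.05 m and angle between each of tin_b_mid, tin_c_mid's own z axis and vertical below 0.12 rad) or (x of tin_b_mid in the frame of compartment between -0.05 and 0.05 m and y of tin_b_mid in the frame of compartment between -0.04 and 0.04 m and z of tin_b_mid in the frame of compartment between 0.0176 and 0.022 m and angle between tin_b_mid's own z axis and vertical below 0.035 rad and linear speed of tin_b below 0.02 m/s and distance of each of tin_a_mid, tin_c_mid from where it was at the start of the episode below 0.05 m and angle between each of tin_a_mid, tin_c_mid's own z axis and vertical below 0.12 rad) or (x of tin_c_mid in the frame of compartment between -0.05 and 0.05 m and y of tin_c_mid in the frame of compartment between -0.04 and 0.04 m and z of tin_c_mid in the frame of compartment between 0.0176 and 0.022 m and angle between tin_c_mid's own z axis and vertical below 0.035 rad and linear speed of tin_c below 0.02 m/s and distance of each of tin_a_mid, tin_b_mid from where it was at the start of the episode below 0.05 m and angle between each of tin_a_mid, tin_b_mid's own z axis and vertical below 0.12 rad))); the robot touches nothing.
It fails at once if a bent tin is laid in the compartment ((x of tin_a_mid in the frame of compartment between -0.05 and 0.05 m and y of tin_a_mid in the frame of compartment between -0.04 and 0.04 m and z of tin_a_mid in the frame of compartment below 0.0174 m and angle between tin_a_mid's own z axis and vertical below 0.1 rad) or (x of tin_b_mid in the frame of compartment between -0.05 and 0.05 m and y of tin_b_mid in the frame of compartment between -0.04 and 0.04 m and z of tin_b_mid in the frame of compartment below 0.0174 m and angle between tin_b_mid's own z axis and vertical below 0.1 rad) or (x of tin_c_mid in the frame of compartment between -0.05 and 0.05 m and y of tin_c_mid in the frame of compartment between -0.04 and 0.04 m and z of tin_c_mid in the frame of compartment below 0.0174 m and angle between tin_c_mid's own z axis and vertical below 0.1 rad)).
It fails at once if a tin is tipped over (beyond 0.6 rad) (angle between any of tin_a_mid, tin_b_mid, tin_c_mid's own z axis and vertical above 0.6 rad).
It fails at once if the tray is let fall shut (faster than 3.5 rad/s) instead of being lowered (velocity of joint tray_arm below -3.5 rad/s).
It fails at once if a bystander is moved more than 30 mm (distance of any of kitchen_timer, lemon, spice_2, spice_3 from where it was at the start of the episode above 0.03 m).
It also fails if it takes over 72 s, if anything falls off the work surface, if the arm or the gripper's body presses on something with over 40 N, if the wrist force passes 120 N, or if a joint passes its speed limit or range.

## Working session

There is one attempt and no reset: what is moved stays moved. The work goes in short steps, Python scripts to look and compute and a tool call to move; the robot and the scene stay as the last step left them, time stands still between calls to the robot, and variables do not carry over. Pictures are saved under pics/ and viewed, at most 10 in all, crops included, and the job is handed in when it is done.

Besides the shell and the picture viewer there is one more tool, called after "Call:" as a command line: name --argument value ..., lists and objects as JSON in quotes. play_rows: Moves the arm, as the interface text tells. Its arguments: {"type":"object","properties":{"steps":{"type":"array"},"jaw":{"type":"number"},"squeeze":{"type":"number"}},"required":["steps"]}

```bash
mkdir -p pics
python3 - <<'E'
from workcell import *
import cv2,numpy as np
print({k:np.round(v,3).tolist() for k,v in observe().items()})
for n in ("top","side"):
    d=get_image(n); cv2.imwrite(f"pics/{n}0.png",cv2.resize(d["color"][...,::-1],None,fx=1.5625,fy=1.5625,interpolation=cv2.INTER_CUBIC))
    print(n,d["color"].shape,[d[k] for k in("fx","fy","cx","cy")],np.round(d["position"],4).tolist(),np.round(d["attitude"],4).tolist())
E
```

```text
{'time_s': 0.0, 'joint_pos': [-1.288, 0.322, -0.07, 1.452, 0.023, 1.371, -0.057], 'qd': [-0.001, 0.001, -0.0, -0.001, 0.001, -0.001, 0.0], 'joint_torque': [-0.0, -49.13, -0.404, -31.253, -0.064, 0.044, 0.0], 'position': [0.173, 0.626, 0.221], 'eef_rot': [[-0.964, 0.265, -0.0], [0.265, 0.964, -0.002], [-0.0, -0.002, -1.0]], 'contact_force': [-0.056, 0.277, 0.096], 'moment': [-0.014, 0.038, 0.013], 'grasp_force': 0.0, 'gripper_width': 0.999}
top (384, 512, 3) [454.13548426803396, 454.13548426803396, 257.38387237734304, 191.5699541961039] [0.0322, -0.1079, 1.4962] [[-0.0248, -0.9588, 0.283], [-0.9997, 0.0231, -0.0094], [0.0025, -0.2832, -0.9591]]
side (384, 512, 3) [491.44013757363996, 491.44013757363996, 253.11882599978605, 184.56984043637115] [-0.9653, 0.0297, 0.9912] [[-0.1045, -0.5205, 0.8474], [-0.9942, 0.0345, -0.1015], [0.0236, -0.8532, -0.5211]]
```

View pics/top0.png

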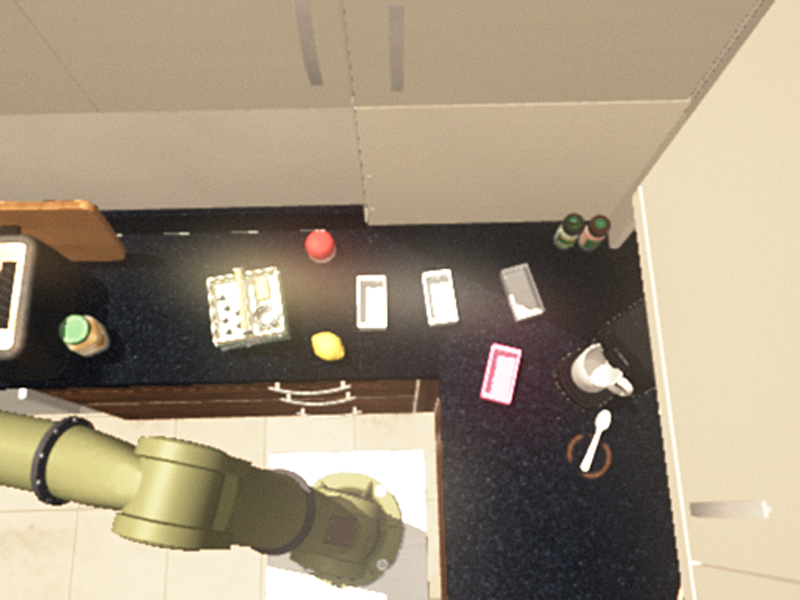

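View pics/side0.png

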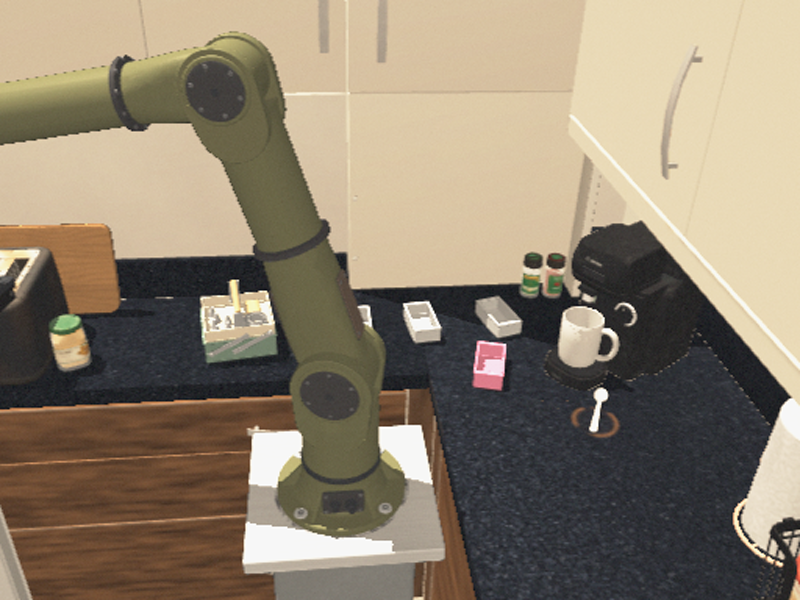

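Top view: silvery tins at about (372,302), (440,297) and (522,292). The pink decoy is at (501,374) and is not meant. The box is at (247,307), timer (320,246), lemon (327,346), spice jars (569,231) and (594,233). I'll confirm the tins and box in an enlarged crop.

```bash
cat > h.py <<'E'
from workcell import *
import cv2,numpy as np
def ray(d,u,v,z):
    p=np.array([(u-d["cx"])/d["fx"],(v-d["cy"])/d["fy"],1.]); r=np.array(d["attitude"])@p
    o=np.array(d["position"]); return o+r*(z-o[2])/r[2]
def crop(d,u0,v0,u1,v1,s,name):
    cv2.imwrite(name,cv2.resize(d["color"][v0:v1,u0:u1,::-1],None,fx=s,fy=s,interpolation=cv2.INTER_CUBIC))
E
python3 - <<'E'
from h import *
d=get_image("top"); np.save("top.npy",d,allow_pickle=True)
a=d["color"][160:225,125:240];b=d["color"][160:225,225:355]
s=6
A=cv2.resize(a,None,fx=s,fy=s,interpolation=cv2.INTER_CUBIC)
crop(d,128,165,358,225,3.45,"/tmp/x.png")
A=cv2.resize(d["color"][163:228,128:258],None,fx=6,fy=4.5) if 0 else None
t=[cv2.resize(d["color"][165:225,x:x+120,::-1],None,fx=5,fy=5,interpolation=cv2.INTER_CUBIC) for x in (128,238)]
cv2.imwrite("pics/c1.png",np.vstack(t))
E
```

```text
(no output)
```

View pics/c1.png

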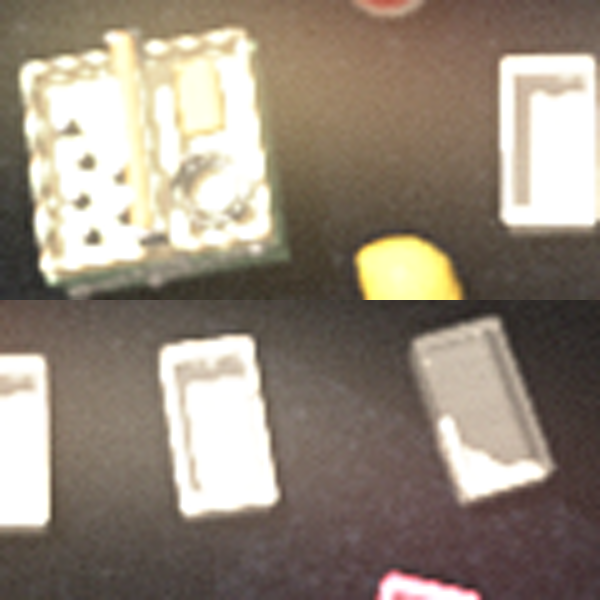

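Run:
```python
from h import *
d=np.load("top.npy",allow_pickle=True).item()
def P(L,z,low): return np.array([ray(d,(238 if low else 128)+(x+.5)/5-.5,165+((y-300 if low else y)+.5)/5-.5,z)[:2] for x,y in L])
S={"tin1":([(503,57),(598,57),(598,228),(503,228)],.038,0),"tin2":([(160,348),(252,337),(278,507),(187,517)],.038,1),"tin3":([(412,340),(498,317),(553,467),(463,503)],.038,1),"tray":([(22,68),(255,32),(272,245),(45,280)],.082,0)}
for n,(L,z,l) in S.items():
    p=P(L,z,l); c=p.mean(0); e=(p[0]+p[1]-p[2]-p[3])/2; w=(p[0]+p[3]-p[1]-p[2])/2
    print(n,c.round(4),"len",np.linalg.norm(e).round(3),np.linalg.norm(w).round(3),"yaw",np.degrees(np.arctan2(e[1],e[0])).round(1),np.degrees(np.arctan2(-w[0],w[1])).round(1))
h=P([(122,32),(140,235)],.12,0);e=h[0]-h[1];print("handle",h.round(4).tolist(),h.mean(0).round(4),np.linalg.norm(e),np.degrees(np.arctan2(e[1],e[0])))
for n,u,v,z in(("timer",320,246,.03),("lemon",327,346,.03),("j2",572,218,.105),("j3",598,222,.105)): print(n,ray(d,u/1.5625,v/1.5625,z).round(3))
```

```text
tin1 [ 0.4595 -0.0563] len 0.119 0.064 yaw -0.7 -1.4
tin2 [ 0.4666 -0.203 ] len 0.12 0.062 yaw 6.3 5.4
tin3 [ 0.4766 -0.3798] len 0.114 0.064 yaw 14.0 17.6
tray [0.4439 0.2023] len 0.145 0.149 yaw 7.3 7.8
handle [[0.5151, 0.214], [0.3809, 0.1974]] [0.448  0.2057] 0.13522137030851059 7.082882625309972
timer [0.592 0.056 0.03 ]
lemon [0.366 0.039 0.03 ]
j2 [ 0.614 -0.486  0.105]
j3 [ 0.603 -0.54   0.105]
```

```bash
cat >> h.py <<'E'
def plan(x,y,z,yd):
    s=observe();R=np.array(s["eef_rot"]);p=np.array(s["position"])
    a=np.radians(yd);Y=np.array([np.cos(a),np.sin(a),0]);Z=np.array([0,0,-1.]);G=np.c_[np.cross(Y,Z),Y,Z]
    rv=cv2.Rodrigues(R.T@G)[0].ravel()
    print("t",round(s["time_s"],2),"pos",p.round(4),"turn",rv.round(3),"shift after turn",(G.T@(np.array([x,y,z])-p)).round(4),"F",np.round(s["contact_force"],2))
E
python3 - <<'E'
from h import *
plan(.447,.204,.16,97.3)
print((np.array([[.082*(np.cos(.436)-np.cos(.436+t)),.082*(np.sin(.436+t)-np.sin(.436))] for t in np.linspace(0,2.27,21)])*1000).round(1).tolist())
E
```

```text
t 0.15 pos [0.1725 0.6263 0.2217] turn [-0.001 -0.    -0.396] shift after turn [-0.2186 -0.4537  0.0617] F [ 0.2  -0.46  0.23]
[[0.0, 0.0], [4.4, 8.2], [9.7, 15.8], [15.8, 22.8], [22.7, 29.1], [30.3, 34.5], [38.4, 39.1], [47.0, 42.7], [55.9, 45.3], [65.1, 46.8], [74.3, 47.4], [83.6, 46.8], [92.8, 45.3], [101.7, 42.7], [110.3, 39.1], [118.4, 34.5], [126.0, 29.1], [132.8, 22.8], [139.0, 15.8], [144.3, 8.2], [148.7, -0.0]]
```

Call:
play_rows --steps '[[[0,0,0],[0,0,-0.099]],[[0,0,0],[0,0,-0.099]],[[0,0,0],[0,0,-0.099]],[[0,0,0],[0,0,-0.099]],[[-0.0146,-0.0302,0],[0,0,0]],[[-0.0146,-0.0302,0],[0,0,0]],[[-0.0146,-0.0302,0],[0,0,0]],[[-0.0146,-0.0302,0],[0,0,0]],[[-0.0146,-0.0302,0],[0,0,0]],[[-0.0146,-0.0302,0],[0,0,0]],[[-0.0146,-0.0302,0],[0,0,0]],[[-0.0146,-0.0302,0],[0,0,0]],[[-0.0146,-0.0302,0],[0,0,0]],[[-0.0146,-0.0302,0],[0,0,0]],[[-0.0146,-0.0302,0.005],[0,0,0]],[[-0.0146,-0.0302,0.008],[0,0,0]],[[-0.0146,-0.0302,0.01],[0,0,0]],[[-0.0146,-0.0302,0.012],[0,0,0]],[[-0.0146,-0.0302,0.012],[0,0,0]],[[0,0,0.014],[0,0,0]]]'

```text
time_s: 1.82
position: [0.4513, 0.1979, 0.1616]
eef_rot: [[-0.993, -0.117, 0.003], [-0.117, 0.993, -0.002], [-0.003, -0.003, -1.0]]
contact_force: [0.8, -1.0, 0.6]
gripper_width: 1.001
grasp_force: 0.0
```

Run:
```python
from h import *
plan(.447,.204,.098,97.3)
d=get_image("wrist"); np.save("w1.npy",d,allow_pickle=True); crop(d,0,0,512,384,1.5,"pics/w1.png"); print(np.round(d["position"],3),np.round(d["attitude"],2).tolist())
```

```text
t 1.82 pos [0.4513 0.1979 0.1616] turn [-0.003  0.003 -0.01 ] shift after turn [0.0035 0.0066 0.0636] F [ 0.75 -0.96  0.62]
[0.367 0.188 0.323] [[-0.12, 0.95, 0.3], [0.99, 0.11, 0.03], [-0.0, 0.31, -0.95]]
```

View pics/w1.png

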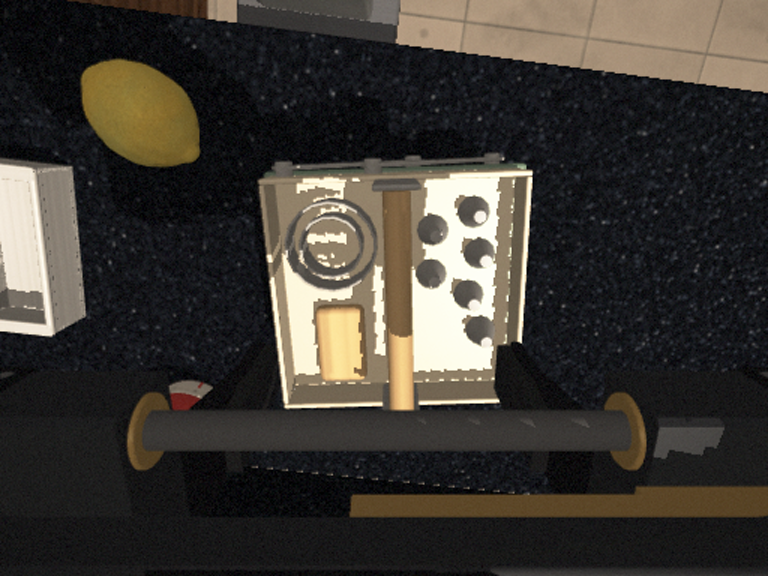

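Wrist view: the handle bar runs from strap (397,187) to strap (400,395), well centred between the fingers. The tray corners are (262,180), (531,173), (498,402) and (288,407).

Run:
```python
from h import *
d=np.load("w1.npy",allow_pickle=True).item()
h=np.array([ray(d,u/1.5,v/1.5,.12)[:2] for u,v in((397,187),(400,395))]);e=h[1]-h[0];print(h.round(4),h.mean(0),np.linalg.norm(e),np.degrees(np.arctan2(e[1],e[0])))
t=np.array([ray(d,u/1.5,v/1.5,.082)[:2] for u,v in((262,180),(531,173),(498,402),(288,407))]);e=t[2]+t[3]-t[0]-t[1];print(t.round(4),t.mean(0),np.degrees(np.arctan2(e[1],e[0])))
```

```text
[[0.384  0.1947]
 [0.4876 0.2093]] [0.43580377 0.20199149] 0.10467206302970733 8.008216622651888
[[0.3919 0.1253]
 [0.3719 0.2643]
 [0.5079 0.2735]
 [0.5267 0.1457]] [0.44957266 0.20219744] 6.257265701105531
```

Call:
play_rows --steps '[[[0.002,0.003,0.008],[0,0,-0.01]],[[0.0015,0.0025,0.01],[0,0,0]],[[0,0,0.01],[0,0,0]],[[0,0,0.01],[0,0,0]],[[0,0,0.01],[0,0,0]],[[0,0,0.01],[0,0,0]],[[0,0,0.0055],[0,0,0]],[[0,0,0],[0,0,0]]]' --jaw 0.3

```text
time_s: 2.53
position: [0.4421, 0.2096, 0.0964]
eef_rot: [[-0.991, -0.137, -0.002], [-0.137, 0.991, -0.002], [0.003, -0.001, -1.0]]
contact_force: [-0.6, -0.1, -0.2]
gripper_width: 0.702
grasp_force: 0.0
```

Call:
play_rows --steps '[[[0,0,0],[0,0,0]],[[0,0,0],[0,0,0]],[[0,0,0],[0,0,0]],[[0,0,0],[0,0,0]],[[0,0,0],[0,0,0]],[[0,0,0],[0,0,0]],[[0,0,0],[0,0,0]],[[0,0,0],[0,0,0]]]' --jaw 1.0 --squeeze 25

```text
time_s: 3.2
position: [0.444, 0.2051, 0.098]
eef_rot: [[-0.991, -0.135, 0.0], [-0.135, 0.991, -0.007], [0.001, -0.007, -1.0]]
contact_force: [2.1, -16.4, 5.4]
gripper_width: 0.182
grasp_force: 8.2
```

Call:
play_rows --steps '[[[0,-0.003,0],[0,0,0]],[[0,-0.003,0],[0,0,0]],[[0,0,0],[0,0,0]],[[0,0,0],[0,0,0]]]'

```text
time_s: 3.53
position: [0.4443, 0.2033, 0.0982]
eef_rot: [[-0.991, -0.137, 0.0], [-0.137, 0.991, -0.001], [-0.0, -0.001, -1.0]]
contact_force: [1.2, -5.3, 2.1]
gripper_width: 0.136
grasp_force: 25.0
```

Call:
play_rows --steps '[[[0,0.0044,-0.0082],[0,0,0]],[[0,0.0053,-0.0076],[0,0,0]],[[0,0.0061,-0.007],[0,0,0]],[[0,0.0069,-0.0063],[0,0,0]],[[0,0.0076,-0.0054],[0,0,0]],[[0,0.0081,-0.0046],[0,0,0]],[[0,0.0086,-0.0036],[0,0,0]],[[0,0.0089,-0.0026],[0,0,0]],[[0,0.0092,-0.0015],[0,0,0]],[[0,0.0092,-0.0006],[0,0,0]]]'

```text
time_s: 4.37
position: [0.433, 0.2793, 0.1456]
eef_rot: [[-0.99, -0.138, -0.001], [-0.138, 0.99, 0.001], [0.001, 0.001, -1.0]]
contact_force: [-1.5, -1.8, -0.2]
gripper_width: 0.139
grasp_force: 25.0
```

Call:
play_rows --steps '[[[0,0.0093,0.0006],[0,0,0]],[[0,0.0092,0.0015],[0,0,0]],[[0,0.0089,0.0026],[0,0,0]],[[0,0.0086,0.0036],[0,0,0]],[[0,0.0081,0.0046],[0,0,0]],[[0,0.0076,0.0054],[0,0,0]],[[0,0.0068,0.0063],[0,0,0]],[[0,0.0062,0.007],[0,0,0]],[[0,0.0053,0.0076],[0,0,0]],[[0,0.0044,0.0082],[0,0,0]],[[0,0,0],[0,0,0]],[[0,0,0],[0,0,0]]]'

```text
time_s: 5.37
position: [0.423, 0.3505, 0.0975]
eef_rot: [[-0.991, -0.137, -0.002], [-0.137, 0.991, -0.003], [0.002, -0.002, -1.0]]
contact_force: [-6.0, -5.5, 2.3]
gripper_width: 0.139
grasp_force: 25.0
```

Call:
play_rows --steps '[[[0,0,0],[0,0,0]],[[0,0,0],[0,0,0]],[[0,0,0],[0,0,0]],[[0,0,-0.01],[0,0,0]],[[0,0,-0.025],[0,0,0]],[[0,0,-0.03],[0,0,0]],[[0,0,-0.03],[0,0,0]]]' --jaw 0.4

```text
time_s: 5.95
position: [0.424, 0.3517, 0.1949]
eef_rot: [[-0.991, -0.137, 0.001], [-0.137, 0.991, 0.001], [-0.001, 0.001, -1.0]]
contact_force: [-0.6, 0.7, -0.6]
gripper_width: 0.553
grasp_force: 0.0
```

Run:
```python
from h import *
plan(.512,-.057,.12,89)
d=get_image("side"); np.save("s1.npy",d,allow_pickle=True); crop(d,110,150,370,270,3,"pics/s1.png")
```

```text
t 5.95 pos [0.424  0.3517 0.1949] turn [0.001 0.001 0.154] shift after turn [-0.0951 -0.4071  0.0749] F [-0.58  0.67 -0.56]
```

View pics/s1.png

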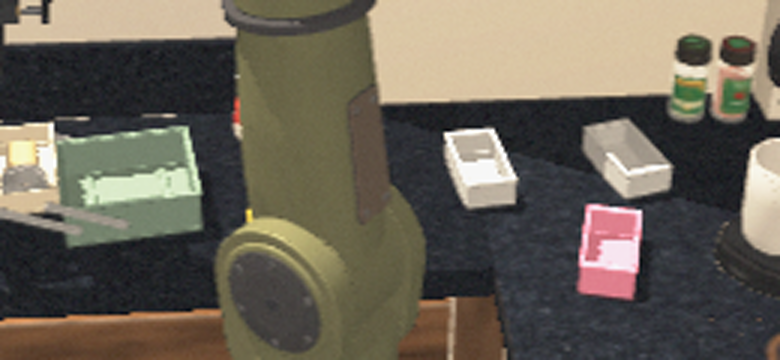

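Side view: the tray is parked aside at (20,170) in the crop and the green compartment is open. Tin2 is at (480,167), tin3 at (627,157), the pink one at (610,250). On to tin 1.

Call:
play_rows --steps '[[[0,0,0],[0,0,0.077]],[[0,0,0],[0,0,0.077]],[[-0.008,-0.034,0],[0,0,0]],[[-0.008,-0.034,0],[0,0,0]],[[-0.008,-0.034,0],[0,0,0]],[[-0.008,-0.034,0],[0,0,0]],[[-0.008,-0.034,0],[0,0,0]],[[-0.008,-0.034,0],[0,0,0]],[[-0.008,-0.034,0],[0,0,0]],[[-0.008,-0.034,0],[0,0,0]],[[-0.008,-0.034,0.012],[0,0,0]],[[-0.008,-0.034,0.012],[0,0,0]],[[-0.008,-0.034,0.012],[0,0,0]],[[-0.007,-0.033,0.012],[0,0,0]],[[0,0,0.01],[0,0,0]],[[0,0,0],[0,0,0]]]' --jaw 1.0

```text
time_s: 7.33
position: [0.5113, -0.0594, 0.134]
eef_rot: [[-1.0, 0.022, -0.001], [0.022, 1.0, -0.001], [0.001, -0.001, -1.0]]
contact_force: [0.0, 0.8, 0.6]
gripper_width: 0.005
grasp_force: 0.0
```

Run:
```python
from h import *
plan(.512,-.057,.05,89)
d=get_image("wrist"); np.save("w2.npy",d,allow_pickle=True); crop(d,0,0,512,384,1.5,"pics/w2.png")
```

```text
t 7.33 pos [ 0.5113 -0.0594  0.134 ] turn [-0.001 -0.001 -0.004] shift after turn [-0.0007  0.0024  0.084 ] F [0.   0.76 0.59]
```

View pics/w2.png

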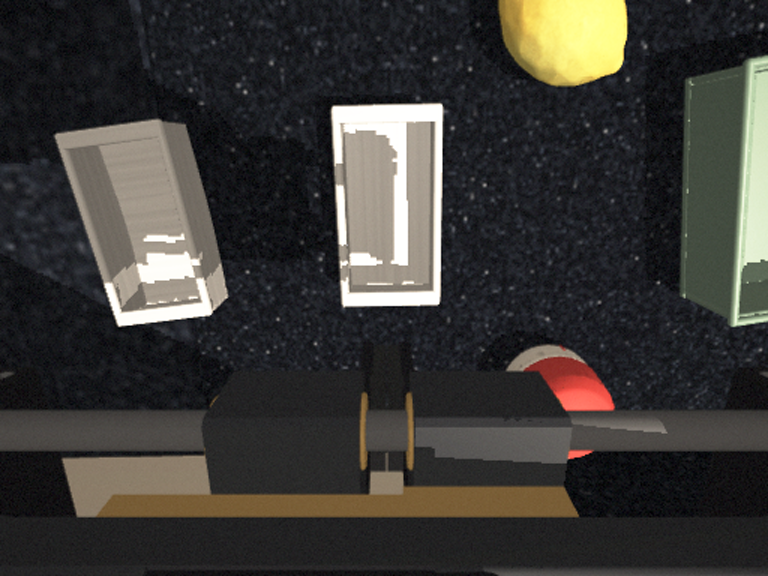

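Wrist view: tin1's rim corners are (332,105), (442,104), (439,305) and (342,306). Tin2's are (56,134), (160,121), (210,315) and (120,326).

Run:
```python
from h import *
d=np.load("w2.npy",allow_pickle=True).item()
for L in([(332,105),(442,104),(439,305),(342,306)],[(56,134),(160,121),(210,315),(120,326)]):
    p=np.array([ray(d,u/1.5,v/1.5,.038)[:2] for u,v in L]);e=(p[2]+p[3]-p[0]-p[1])/2;w=(p[1]+p[2]-p[0]-p[3])/2
    c=p.mean(0);u=e/np.linalg.norm(e);print(c.round(4),np.linalg.norm(e).round(4),np.linalg.norm(w).round(4),np.degrees(np.arctan2(e[1],e[0])).round(1),"far lip",(c+.0525*u).round(4),"far edge-4.5",((p[2]+p[3])/2-.0045*u).round(4))
```

```text
[ 0.4622 -0.0568] 0.1137 0.0589 -0.1 far lip [ 0.5147 -0.057 ] far edge-4.5 [ 0.5146 -0.057 ]
[ 0.4698 -0.202 ] 0.1128 0.0574 6.0 far lip [ 0.522  -0.1966] far edge-4.5 [ 0.5214 -0.1966]
```

Call:
play_rows --steps '[[[-0.0035,0.0025,0.015],[0,0,0]],[[0,0,0.02],[0,0,0]],[[0,0,0.02],[0,0,0]],[[0,0,0.015],[0,0,0]],[[0,0,0.01],[0,0,0]],[[0,0,0.008],[0,0,0]],[[0,0,0.004],[0,0,0]],[[0,0,0],[0,0,0]],[[0,0,0],[0,0,0]]]'

```text
time_s: 8.13
position: [0.516, -0.0543, 0.0437]
eef_rot: [[-1.0, 0.016, 0.001], [0.016, 1.0, 0.0], [-0.001, 0.0, -1.0]]
contact_force: [0.1, -0.0, -0.2]
gripper_width: 0.007
grasp_force: 0.0
```

Call:
play_rows --steps '[[[0,0,0.001],[0,0,0]],[[0,0,0.001],[0,0,0]],[[0,0,0.001],[0,0,0]],[[0,0,0.001],[0,0,0]],[[0,0,0],[0,0,0]],[[0,0,0],[0,0,0]]]'

```text
time_s: 8.63
position: [0.5153, -0.0547, 0.039]
eef_rot: [[-1.0, 0.017, -0.0], [0.017, 1.0, 0.0], [0.0, 0.0, -1.0]]
contact_force: [0.5, 0.2, -0.7]
gripper_width: 0.002
grasp_force: 0.0
```

Call:
play_rows --steps '[[[0,0,0.001],[0,0,0]],[[0,0,0.001],[0,0,0]],[[0,0,0],[0,0,0]],[[0,0,0],[0,0,0]]]'

```text
time_s: 8.97
position: [0.5157, -0.0546, 0.0384]
eef_rot: [[-1.0, 0.017, 0.0], [0.017, 1.0, 0.001], [-0.0, 0.001, -1.0]]
contact_force: [-3.7, 0.4, 10.4]
gripper_width: 0.006
grasp_force: 5.2
```

Call:
play_rows --steps '[[[0,0,0.001],[0,0,0]],[[0,0,0],[0,0,0]],[[0,0,0],[0,0,0]]]'

```text
time_s: 9.22
position: [0.5164, -0.0546, 0.0383]
eef_rot: [[-1.0, 0.017, 0.001], [0.017, 1.0, 0.001], [-0.001, 0.001, -1.0]]
contact_force: [-5.8, -0.3, 16.0]
gripper_width: 0.001
grasp_force: 7.9
```

Tin 1 does not give: 16 N at z = 38.3 mm, so it looks sound. Next, tin 2.

Call:
play_rows --steps '[[[0,0,-0.01],[0,0,0]],[[0,0,-0.022],[0,0,0]],[[-0.0015,-0.028,0],[0,0,0]],[[-0.0015,-0.029,0],[0,0,0]],[[-0.0015,-0.029,0],[0,0,0]],[[-0.0015,-0.028,0],[0,0,0]],[[-0.002,-0.028,0],[0,0,0]],[[0,0,0.01],[0,0,0]],[[0,0,0.01],[0,0,0]],[[0,0,0.004],[0,0,0]],[[0,0,0.004],[0,0,0]],[[0,0,0],[0,0,0]],[[0,0,0],[0,0,0]]]'

```text
time_s: 10.3
position: [0.521, -0.1954, 0.0398]
eef_rot: [[-1.0, 0.015, -0.001], [0.015, 1.0, 0.001], [0.001, 0.001, -1.0]]
contact_force: [-0.8, -0.2, 0.0]
gripper_width: 0.007
grasp_force: 0.0
```

Call:
play_rows --steps '[[[0,0,0.001],[0,0,0]],[[0,0,0.001],[0,0,0]],[[0,0,0.001],[0,0,0]],[[0,0,0],[0,0,0]],[[0,0,0],[0,0,0]]]'

```text
time_s: 10.72
position: [0.5218, -0.1965, 0.0375]
eef_rot: [[-1.0, 0.017, 0.002], [0.017, 1.0, 0.0], [-0.002, 0.0, -1.0]]
contact_force: [0.9, 1.3, 1.7]
gripper_width: 0.007
grasp_force: 0.9
```

Call:
play_rows --steps '[[[0,0,0.001],[0,0,0]],[[0,0,0.001],[0,0,0]],[[0,0,0],[0,0,0]],[[0,0,0],[0,0,0]]]'

```text
time_s: 11.05
position: [0.5215, -0.1969, 0.0353]
eef_rot: [[-1.0, 0.017, 0.001], [0.017, 1.0, -0.0], [-0.001, -0.0, -1.0]]
contact_force: [1.5, -0.0, 3.3]
gripper_width: 0.007
grasp_force: 1.2
```

Call:
play_rows --steps '[[[0,0,0.001],[0,0,0]],[[0,0,0.001],[0,0,0]],[[0,0,0],[0,0,0]],[[0,0,0],[0,0,0]]]'

```text
time_s: 11.38
position: [0.5217, -0.1969, 0.0349]
eef_rot: [[-1.0, 0.017, 0.001], [0.017, 1.0, 0.001], [-0.001, 0.001, -1.0]]
contact_force: [-1.1, 2.2, 14.2]
gripper_width: 0.005
grasp_force: 7.1
```

Tin 2 gives: it sinks to 34.9 mm and then goes hard, so it is bent. Tin 3 next, to confirm.

Call:
play_rows --steps '[[[0,0,-0.01],[0,0,0]],[[0,0,-0.025],[0,0,0]],[[-0.0018,-0.028,0],[0,0,0]],[[-0.0018,-0.028,0],[0,0,0]],[[-0.0018,-0.028,0],[0,0,0]],[[-0.0018,-0.028,0],[0,0,0]],[[-0.0018,-0.028,0],[0,0,0]],[[-0.002,-0.028,0],[0,0,0]],[[0,0,0.01],[0,0,0]],[[0,0,0.01],[0,0,0]],[[0,0,0.004],[0,0,0]],[[0,0,0.004],[0,0,0]],[[0,0,0],[0,0,0]],[[0,0,0],[0,0,0]]]'

```text
time_s: 12.55
position: [0.5294, -0.3634, 0.0398]
eef_rot: [[-1.0, 0.015, -0.0], [0.015, 1.0, 0.001], [0.0, 0.001, -1.0]]
contact_force: [-0.0, 0.1, 1.0]
gripper_width: 0.008
grasp_force: 0.0
```

Call:
play_rows --steps '[[[0,0,0.001],[0,0,0]],[[0,0,0.001],[0,0,0]],[[0,0,0.001],[0,0,0]],[[0,0,0],[0,0,0]],[[0,0,0],[0,0,0]]]'

```text
time_s: 12.97
position: [0.53, -0.3646, 0.0376]
eef_rot: [[-1.0, 0.016, 0.002], [0.016, 1.0, 0.0], [-0.002, 0.0, -1.0]]
contact_force: [1.3, 0.8, 1.9]
gripper_width: 0.007
grasp_force: 1.0
```

Call:
play_rows --steps '[[[0,0,0.001],[0,0,0]],[[0,0,0.001],[0,0,0]],[[0,0,0],[0,0,0]],[[0,0,0],[0,0,0]]]'

```text
time_s: 13.3
position: [0.5297, -0.365, 0.0353]
eef_rot: [[-1.0, 0.017, 0.001], [0.017, 1.0, -0.0], [-0.001, -0.0, -1.0]]
contact_force: [1.9, 0.2, 3.3]
gripper_width: 0.007
grasp_force: 1.4
```

Tin 3 also sinks, so it is bent. Tin 1 is sound, and I'll fetch it.

Call:
play_rows --steps '[[[0,0,-0.01],[0,0,0]],[[0,0,-0.03],[0,0,0]],[[0,0,-0.035],[0,0,0]],[[0.006,0.031,0],[0,0,0]],[[0.006,0.031,0],[0,0,0]],[[0.006,0.031,0],[0,0,0]],[[0.006,0.031,0],[0,0,0]],[[0.006,0.031,0],[0,0,0]],[[0.006,0.031,0],[0,0,0]],[[0.006,0.031,0],[0,0,0]],[[0.006,0.031,0],[0,0,0]],[[0.006,0.031,0],[0,0,0]],[[0.008,0.029,0],[0,0,-0.017]],[[0,0,0],[0,0,0]],[[0,0,0],[0,0,0]]]' --jaw 0.05

```text
time_s: 14.55
position: [0.4714, -0.055, 0.1101]
eef_rot: [[-1.0, -0.003, -0.001], [-0.003, 1.0, -0.0], [0.001, -0.0, -1.0]]
contact_force: [0.4, -0.2, -0.4]
gripper_width: 0.941
grasp_force: 0.0
```

Run:
```python
from h import *
plan(.462,-.057,.016,90)
```

```text
t 14.55 pos [ 0.4714 -0.055   0.1101] turn [-0.    -0.001  0.003] shift after turn [ 0.0094 -0.002   0.0941] F [ 0.37 -0.22 -0.38]
```

Call:
play_rows --steps '[[[0.005,-0.001,0.01],[0,0,0]],[[0.0045,-0.001,0.015],[0,0,0]],[[0,0,0.015],[0,0,0]],[[0,0,0.015],[0,0,0]],[[0,0,0.012],[0,0,0]],[[0,0,0.01],[0,0,0]],[[0,0,0.01],[0,0,0]],[[0,0,0.006],[0,0,0]],[[0,0,0],[0,0,0]],[[0,0,0],[0,0,0]]]'

```text
time_s: 15.38
position: [0.4627, -0.0584, 0.0169]
eef_rot: [[-1.0, 0.0, -0.0], [0.0, 1.0, -0.0], [0.0, -0.0, -1.0]]
contact_force: [0.2, 0.1, 1.1]
gripper_width: 0.948
grasp_force: 0.0
```

Call:
play_rows --steps '[[[0,0,0],[0,0,0]],[[0,0,0],[0,0,0]],[[0,0,0],[0,0,0]],[[0,0,0],[0,0,0]],[[0,0,0],[0,0,0]],[[0,0,0],[0,0,0]]]' --jaw 1.0 --squeeze 15

```text
time_s: 15.88
position: [0.4632, -0.0577, 0.0174]
eef_rot: [[-1.0, -0.0, 0.001], [-0.0, 1.0, 0.0], [-0.001, 0.0, -1.0]]
contact_force: [0.1, 0.0, 1.3]
gripper_width: 0.685
grasp_force: 15.0
```

Call:
play_rows --steps '[[[0,0,-0.01],[0,0,0]],[[0,0,-0.025],[0,0,0]],[[0,0,-0.03],[0,0,0]],[[0,0,-0.03],[0,0,0]],[[0,0,-0.03],[0,0,0]],[[0,0,-0.01],[0,0,0]],[[0,0,0],[0,0,0.12]],[[0,0,0],[0,0,0.12]],[[0,0,0],[0,0,0.12]],[[0,0,0],[0,0,0.12]],[[0,0,0],[0,0,0.12]],[[0,0,0],[0,0,0.12]],[[0,0,0],[0,0,0.12]],[[0,0,0],[0,0,0.12]],[[0,0,0],[0,0,0.12]],[[0,0,0],[0,0,0.12]],[[0,0,0],[0,0,0.12]],[[0,0,0],[0,0,0.12]],[[0,0,0],[0,0,0]]]'

```text
time_s: 17.47
position: [0.462, -0.058, 0.1511]
eef_rot: [[-0.127, 0.992, -0.002], [0.992, 0.127, -0.0], [0.0, -0.002, -1.0]]
contact_force: [0.8, -0.5, -3.1]
gripper_width: 0.687
grasp_force: 15.0
```

Run:
```python
from h import *
plan(.447,.2025,.15,7.5)
```

```text
t 17.47 pos [ 0.462  -0.058   0.1511] turn [-0.002 -0.    -0.003] shift after turn [0.2602 0.0191 0.0011] F [ 0.79 -0.55 -3.11]
```

Call:
play_rows --steps '[[[0.015,0.002,0],[0,0,0]],[[0.028,0.002,0],[0,0,0]],[[0.03,0.002,0],[0,0,0]],[[0.03,0.002,0],[0,0,0]],[[0.03,0.002,0],[0,0,0]],[[0.03,0.002,0],[0,0,0]],[[0.03,0.002,0],[0,0,0]],[[0.028,0.002,0],[0,0,0]],[[0.024,0.002,0],[0,0,0]],[[0.015,0.001,0],[0,0,0]],[[0,0,0],[0,0,0]],[[0,0,0],[0,0,0]]]'

```text
time_s: 18.47
position: [0.447, 0.2025, 0.1513]
eef_rot: [[-0.135, 0.991, -0.001], [0.991, 0.135, -0.001], [-0.001, -0.001, -1.0]]
contact_force: [0.2, 0.3, -3.0]
gripper_width: 0.685
grasp_force: 15.0
```

Run:
```python
from h import *
plan(.447,.2025,.0295,7.5)
d=get_image("top"); np.save("t3.npy",d,allow_pickle=True)
w=get_image("wrist"); np.save("w3.npy",w,allow_pickle=True)
a=cv2.resize(d["color"][165:225,80:230,::-1],None,fx=5.12,fy=5.12,interpolation=cv2.INTER_CUBIC)
b=cv2.resize(w["color"][:,:,::-1],(384,288))
c=np.zeros((600,768,3),np.uint8);c[:a.shape[0],:a.shape[1]]=a;c[312:600,:384]=b;cv2.imwrite("pics/c3.png",c)
```

```text
t 18.47 pos [0.447  0.2025 0.1513] turn [-0.001  0.001  0.005] shift after turn [-0.     -0.      0.1218] F [ 0.2   0.27 -3.03]
```

View pics/c3.png

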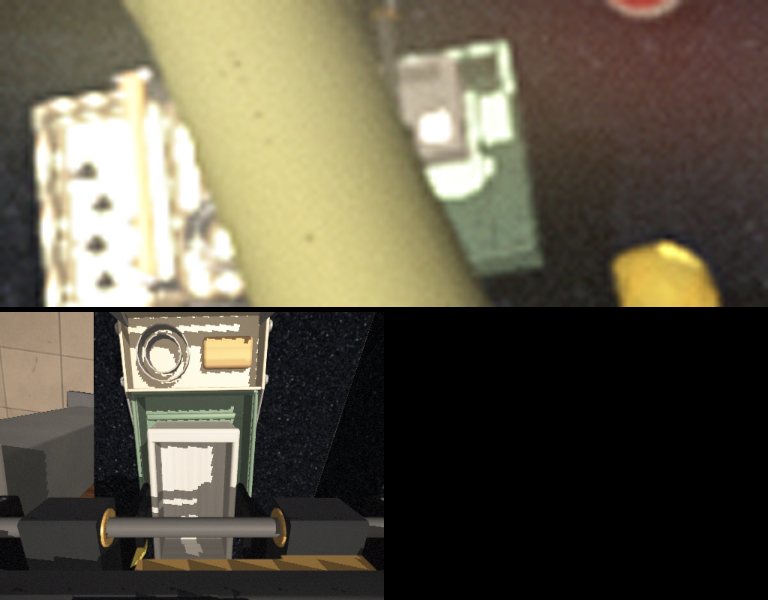

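Composite: in the wrist inset the tin hangs over the open compartment. The box's far rim corners are at about (132,391) and (257,391); in the top crop the right wall runs (510,42) to (541,266).

Run:
```python
from h import *
w=np.load("w3.npy",allow_pickle=True).item();d=np.load("t3.npy",allow_pickle=True).item()
p=[ray(w,u*4/3,(v-312)*4/3,.055)[:2] for u,v in((132,391),(257,391))]
q=[ray(d,80+u/5.12,165+v/5.12,.055)[:2] for u,v in((510,42),(541,266))]
a=np.radians(7.5);X=np.array([np.cos(a),np.sin(a)]);Y=np.array([-X[1],X[0]]);c=np.array([.447,.2025])
for n,L in(("w far corners",p),("top right wall",q)):
    print(n,[(round(float((z-c)@X),4),round(float((z-c)@Y),4)) for z in L])
```

```text
w far corners [(-0.0678, 0.0766), (0.0701, 0.0769)]
top right wall [(0.0716, -0.0759), (-0.081, -0.0792)]
```

Call:
play_rows --steps '[[[0,0,0.01],[0,0,0]],[[0,0,0.018],[0,0,0]],[[0,0,0.018],[0,0,0]],[[0,0,0.018],[0,0,0]],[[0,0,0.015],[0,0,0]],[[0,0,0.012],[0,0,0]],[[0,0,0.01],[0,0,0]],[[0,0,0.008],[0,0,0]],[[0,0,0.005],[0,0,0]],[[0,0,0.003],[0,0,0]],[[0,0,0],[0,0,0]]]'

```text
time_s: 19.48
position: [0.4476, 0.2021, 0.0347]
eef_rot: [[-0.13, 0.991, -0.0], [0.991, 0.13, -0.0], [-0.0, -0.0, -1.0]]
contact_force: [-0.5, 0.8, -3.3]
gripper_width: 0.689
grasp_force: 15.0
```

Call:
play_rows --steps '[[[0,0,0.002],[0,0,0]],[[0,0,0.0015],[0,0,0]],[[0,0,0.001],[0,0,0]],[[0,0,0],[0,0,0]],[[0,0,0],[0,0,0]]]'

```text
time_s: 19.9
position: [0.4478, 0.2025, 0.0308]
eef_rot: [[-0.131, 0.991, 0.0], [0.991, 0.131, 0.0], [0.0, 0.0, -1.0]]
contact_force: [-0.3, 0.8, -3.3]
gripper_width: 0.688
grasp_force: 15.0
```

Call:
play_rows --steps '[[[0,0,0.001],[0,0,0]],[[0,0,0.0005],[0,0,0]],[[0,0,0],[0,0,0]],[[0,0,0],[0,0,0]]]'

```text
time_s: 20.23
position: [0.4479, 0.2025, 0.0294]
eef_rot: [[-0.131, 0.991, 0.0], [0.991, 0.131, 0.0], [0.0, 0.0, -1.0]]
contact_force: [-1.1, -0.5, 1.3]
gripper_width: 0.685
grasp_force: 15.0
```

Call:
play_rows --steps '[[[0,0,0],[0,0,0]],[[0,0,0],[0,0,0]],[[0,0,0],[0,0,0]],[[0,0,0],[0,0,0]]]' --jaw 0.18

```text
time_s: 20.57
position: [0.4479, 0.2024, 0.0291]
eef_rot: [[-0.131, 0.991, 0.0], [0.991, 0.131, 0.0], [0.0, 0.0, -1.0]]
contact_force: [0.6, 0.4, 0.3]
gripper_width: 0.811
grasp_force: 0.0
```

Call:
play_rows --steps '[[[0,0,-0.01],[0,0,0]],[[0,0,-0.025],[0,0,0]],[[0,0,-0.035],[0,0,0]],[[0,0,-0.035],[0,0,0]],[[0,0,-0.035],[0,0,0]],[[0,0,-0.025],[0,0,0]],[[0,0,0],[0,0,-0.12]],[[0,0,0],[0,0,-0.12]],[[0,0,0],[0,0,-0.12]],[[0,0,0],[0,0,-0.12]],[[0,0,0],[0,0,-0.12]],[[0,0,0],[0,0,-0.12]],[[0,0,0],[0,0,-0.12]],[[0,0,0],[0,0,-0.12]],[[0,0,0],[0,0,-0.12]],[[0,0,0],[0,0,-0.12]],[[0,0,0],[0,0,-0.12]],[[0,0,0],[0,0,-0.12]],[[0,0,0],[0,0,-0.125]],[[0,0,0],[0,0,0]]]'

```text
time_s: 22.23
position: [0.4478, 0.2023, 0.1948]
eef_rot: [[-0.992, -0.128, 0.001], [-0.128, 0.992, 0.0], [-0.001, 0.0, -1.0]]
contact_force: [0.8, -0.3, -0.1]
gripper_width: 0.824
grasp_force: 0.0
```

Run:
```python
from h import *
plan(.4235,.351,.15,97.8)
w=get_image("wrist"); np.save("w4.npy",w,allow_pickle=True); crop(w,0,0,512,384,1.3,"pics/w4.png")
```

```text
t 22.23 pos [0.4478 0.2023 0.1948] turn [ 0.     0.001 -0.008] shift after turn [0.0039 0.1507 0.0448] F [ 0.79 -0.26 -0.09]
```

View pics/w4.png

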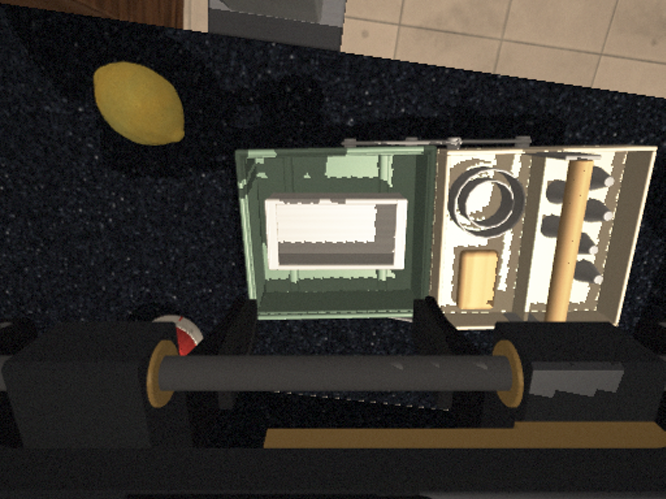

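Wrist view: the tin lies flat and centred in the compartment, rim corners (267,197) to (403,268). The handle is at (580,160) to (558,320). Next I close the tray.

Call:
play_rows --steps '[[[0.0005,0.015,0],[0,0,-0.008]],[[0.0005,0.025,0],[0,0,0]],[[0.0005,0.027,0],[0,0,0]],[[0.0005,0.027,0],[0,0,0]],[[0.0005,0.025,0],[0,0,0]],[[0.0005,0.02,0.01],[0,0,0]],[[0.001,0.0115,0.015],[0,0,0]],[[0,0,0.015],[0,0,0]],[[0,0,0.015],[0,0,0]],[[0,0,0.015],[0,0,0]],[[0,0,0.012],[0,0,0]],[[0,0,0.01],[0,0,0]],[[0,0,0.005],[0,0,0]],[[0,0,0],[0,0,0]],[[0,0,0],[0,0,0]]]' --jaw 0.4

```text
time_s: 23.53
position: [0.424, 0.3513, 0.0974]
eef_rot: [[-0.991, -0.132, 0.0], [-0.132, 0.991, 0.0], [-0.0, 0.0, -1.0]]
contact_force: [0.1, 0.1, 0.1]
gripper_width: 0.602
grasp_force: 0.0
```

Call:
play_rows --steps '[[[0,0,0],[0,0,0]],[[0,0,0],[0,0,0]],[[0,0,0],[0,0,0]],[[0,0,0],[0,0,0]],[[0,0,0],[0,0,0]],[[0,0,0],[0,0,0]],[[0,0,0],[0,0,0]],[[0,0,0],[0,0,0]]]' --jaw 1.0 --squeeze 25

```text
time_s: 24.2
position: [0.424, 0.3506, 0.0971]
eef_rot: [[-0.991, -0.133, 0.0], [-0.133, 0.991, -0.001], [0.0, -0.001, -1.0]]
contact_force: [1.3, -0.5, 1.2]
gripper_width: 0.14
grasp_force: 25.0
```

Call:
play_rows --steps '[[[0,-0.0044,-0.0082],[0,0,0]],[[0,-0.0053,-0.0076],[0,0,0]],[[0,-0.0061,-0.007],[0,0,0]],[[0,-0.0069,-0.0063],[0,0,0]],[[0,-0.0076,-0.0054],[0,0,0]],[[0,-0.0081,-0.0046],[0,0,0]],[[0,-0.0086,-0.0036],[0,0,0]],[[0,-0.0089,-0.0026],[0,0,0]],[[0,-0.0092,-0.0015],[0,0,0]],[[0,-0.0092,-0.0006],[0,0,0]]]'

```text
time_s: 25.03
position: [0.4346, 0.2769, 0.1448]
eef_rot: [[-0.991, -0.133, 0.002], [-0.133, 0.991, 0.001], [-0.002, 0.001, -1.0]]
contact_force: [5.6, 2.9, -10.4]
gripper_width: 0.139
grasp_force: 25.0
```

Call:
play_rows --steps '[[[0,-0.0093,0.0006],[0,0,0]],[[0,-0.0092,0.0015],[0,0,0]],[[0,-0.0089,0.0026],[0,0,0]],[[0,-0.0086,0.0036],[0,0,0]],[[0,-0.0081,0.0046],[0,0,0]],[[0,-0.0076,0.0054],[0,0,0]],[[0,-0.0068,0.0063],[0,0,0]],[[0,-0.0062,0.007],[0,0,0]],[[0,-0.0053,0.0076],[0,0,0]],[[0,-0.0044,0.0082],[0,0,0]],[[0,0,0],[0,0,0]],[[0,0,0],[0,0,0]],[[0,0,0],[0,0,0]]]'

```text
time_s: 26.12
position: [0.4458, 0.2041, 0.0986]
eef_rot: [[-0.991, -0.132, 0.005], [-0.132, 0.991, 0.003], [-0.005, 0.002, -1.0]]
contact_force: [6.2, 2.1, -3.7]
gripper_width: 0.141
grasp_force: 25.0
```

Call:
play_rows --steps '[[[0,-0.0005,0.001],[0,0,0]],[[0,-0.0005,0.001],[0,0,0]],[[0,0,0.001],[0,0,0]],[[0,0,0],[0,0,0]],[[0,0,0],[0,0,0]]]'

```text
time_s: 26.53
position: [0.446, 0.2036, 0.0969]
eef_rot: [[-0.991, -0.133, 0.005], [-0.133, 0.991, 0.003], [-0.005, 0.003, -1.0]]
contact_force: [2.6, -0.4, 6.0]
gripper_width: 0.142
grasp_force: 25.0
```

Seated: upward force of 6 N. Now release and retreat.

Call:
play_rows --steps '[[[0,0,0],[0,0,0]],[[0,0,0],[0,0,0]],[[0,0,0],[0,0,0]],[[0,0,0],[0,0,0]],[[0,0,-0.01],[0,0,0]],[[0,0,-0.025],[0,0,0]],[[0,0,-0.035],[0,0,0]],[[0,0,-0.035],[0,0,0]],[[0,0,-0.02],[0,0,0]],[[0,0,0],[0,0,0]],[[0,0,0],[0,0,0]],[[0,0,0],[0,0,0]]]' --jaw 0.4

```text
time_s: 27.53
position: [0.443, 0.2023, 0.2184]
eef_rot: [[-0.991, -0.133, -0.001], [-0.133, 0.991, -0.001], [0.001, -0.0, -1.0]]
contact_force: [-0.8, 0.1, -0.6]
gripper_width: 0.596
grasp_force: 0.0
```

Run:
```python
from h import *
d=get_image("side"); w=get_image("wrist")
a=cv2.resize(d["color"][150:250,110:370,::-1],(768,295),interpolation=cv2.INTER_CUBIC)
c=np.zeros((600,768,3),np.uint8);c[:295]=a;c[300:588,:384]=cv2.resize(w["color"][:,:,::-1],(384,288));cv2.imwrite("pics/c5.png",c)
s=observe();print(s["time_s"],s["contact_force"],s["position"])
```

```text
27.6333 [ 0.35098625 -0.09766167  0.01958239] [0.44275476 0.20215271 0.21760406]
```

View pics/c5.png

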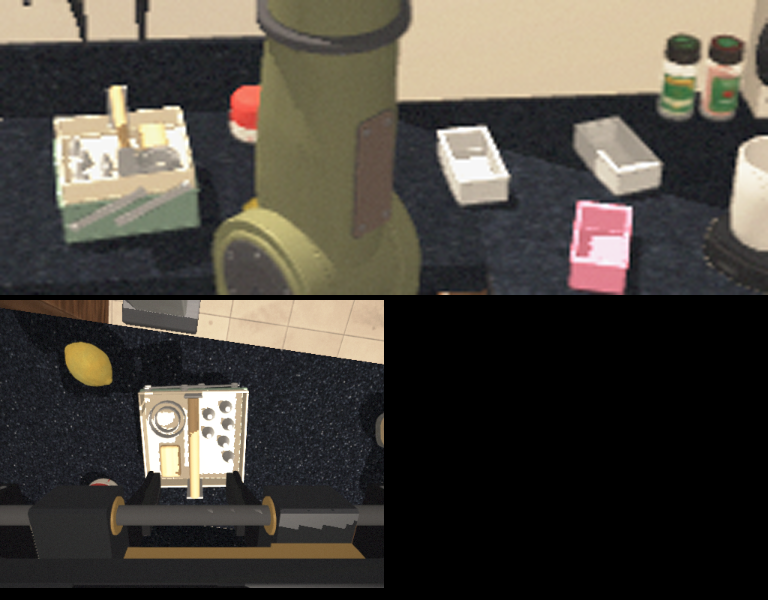

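The tray is shut on the box at (125,160), and the bent tins stand in place at (473,165) and (617,155). The gripper is clear of everything.

```bash
python3 -c "
from workcell import *
print(sign_off())"
```

```text
the job is handed in; nothing more can be done
None
```

I pressed all three tins: tin 1, nearest the box, is sound and now lies in the compartment with the tray lowered shut over it. The other two rocked and still stand where they were. The job is handed in at about 28 s, and no verdict came back.

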